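# Tip the portion carton onto its shelf card

### The arm

A 6-joint arm with a two-finger parallel gripper is mounted at the origin on the work surface. World frame = base frame: x ahead of the robot, y to its left, z up, the work surface at z = 0. Lengths are in m, angles in rad, forces in N, time in s.
With the tool pointing down it reaches from about 0.425 to 0.95 m from the base axis. Payload 3.5 kg.
Tool frame: the origin (TCP) lies on the centre line of the jaws, within the pads' length; the fingertips stand 19 mm ahead of it and the grasp point (between the pads) is the TCP; z points along the fingers, y is the direction in which the jaws open and shut (so a half turn about z gives the same grasp; the last joint's range is limited). The gripper opens to 85 mm and grips with 20 to 120 N. Pads are 22 mm wide; open, the fingers measure 114 mm over their backs; the gripper's body (76 mm by 85 mm) begins 54 mm behind the grasp point. The pads swing forward as they close: fully open they stand 13 mm farther back than shut.
Start: joints at [-1.383, 0.286, 1.577, -0, 1.279, -0.15], TCP at [0.224, -0.637, 0.25] pointing down, gripper open.
Joint ranges: [-2.77, 2.77], [-0.9, 2.22], [0.21, 2.48], [-1.53, 4.67], [0.24, 2.81], [-2.84, 2.84]. Speed limits (rad/s): [2.79, 2.79, 3.14, 3.14, 3.14, 3.14].

### API

Orientations are given as a rotation vector (axis times angle).
In Python, from plant import * gives the robot as it stands. The module is installed in compiled form; this text tells all that it offers.
- The arm moves only by the tool play_rows, never from a script. Its argument "commands" is a list of rows, each an object with "dp": the shift along the tool's x, y, z in m, a list of three; "rot": the turn, a rotation vector about the tool's x, y, z in degrees, a list of three. A call has 1 to 10 rows; each row is the pose to reach, as a shift and turn from the pose commanded when the call began, along the tool's axes at that moment; what a row does not reach only later rows make up. A row lasts 1/10 s, in which the tool goes at most 50 mm and 8.59 degrees, less where a joint would pass 70% of its speed; a pose out of reach is approached as far as the arm can. A call with a gripper value outside its range is refused whole. "fingers" is the opening, from 0 (shut) to 1 (fully open), set as the call begins (left out, the last holds). The fingers move at their own pace and stop on an object; "newtons" is the grip in N (left out, the last holds). Time passes only in rows, so rows that repeat a pose let the fingers close. It gives the time, the measured TCP pose, the force and the opening at its end, in the units of the state.
- read_state(): the state, without advancing time (a new reading comes with each control period).
- grab_frame(name): name is "scene" or "side" or "wrist"; returns (picture, depth): 384x512x3 uint8, red, green, blue; 384x512 float32, m along the optical axis (not along the pixel's ray), 0 where there is no reading.
- camera_info(name): a dict with "camera_matrix" (3x3 intrinsics, pixels), "extrinsics" (4x4, takes a point from camera to world coordinates). Camera axes: x right, y up, looking along -z (the intrinsics and any distortion apply to the point x, -y, -z); pixel columns grow to the right and rows downward; lengths in m; the calibration is good to about 2 mm. A picture is of the moment at which its call begins: read the wrist's pose just before it. camera_info takes no time and is no camera call; for the wrist camera it gives the pose at the moment of the call.
- job_done(): hands the job in, once; it reports no verdict.
Trained networks look in the newest picture that a camera, given by its name, has taken for a name from the list of things; names that differ only in an ending like _2 or _b are one class to them, and where a whole thing is asked for, a point or a joint stands for the part that bears it (a point fixed in the world has none). Each returns a list of dicts, best first, with "confidence" (0 to 1); they miss things now and then, are a little off and sometimes report something else, mostly with a low value. They report only what shows in the picture. A call takes as long as a camera call. They do not tell look-alikes from the thing itself.
- boxes_of(query, camera): "point" ([column, row] in pixels, amid what is visible of it).
- place_of(query, camera): "point" ([column, row] in pixels: a listed point, or the origin of a listed thing).
The state is a dict: "t": time; "q": joint angles; "qd": joint speeds; "tau": joint torques, N m; "ee_pos": TCP position; "eef_rot": TCP orientation; "ft_force": force on the tool from outside, world axes, zero at the start; "torque": the same for the moment, N m; "finger_gap": finger opening in m.
Only numpy, scipy, OpenCV 4.12 (cv2) and the standard library are available. Lean on these libraries where they do the work, as an engineer would, in place of code of your own. Each camera call takes 0.05 s, during which the arm holds its last target.

### The job

Slide the small brown carton, still standing, until its foot is a little way onto the green shelf card, then push it over so that it lies flat with its white label up and wholly within the card. Only push it: do not take it between the fingers or lift it, and leave the foil trays, the black tray and the tub where they are.

Things in the scene. Friction and masses are not known exactly. Their poses are not given: they have to be found in the camera images.
- carton: The carton: brown cardboard box with a blue band round its foot, 50 mm thick (its x) by 85 mm wide (its y) by 110 mm tall (its z), about 0.25 kg (0.2 to 0.32). It starts standing. Origin: centre of its underside. +z points up when standing; +x points roughly along the card's +x, towards the card; the white label is on its -x face, turned away from the card, and folds 18 mm over its top.
- carton_center (a point): Centre of the carton's volume, 55 mm above its origin along its z. On this counter a push on the -x face whose lowest contact is 30 mm or less above the counter slides it upright; one at 85 mm or more tips it about its +x foot edge, and it falls by itself once leaned over about 25 degrees.
- carton_foot_left (a point): Carton corner: +x face (the face that ends underneath), foot end, +y side: (25, 42.5, 0) mm in the carton's frame.
- carton_foot_right (a point): Carton corner: +x face, foot end, -y side: (25, -42.5, 0) mm.
- carton_top_left (a point): Carton corner: +x face, top end, +y side: (25, 42.5, 110) mm.
- carton_top_right (a point): Carton corner: +x face, top end, -y side: (25, -42.5, 110) mm.
- card: The green shelf card, flat and fixed on the steel counter, 170 mm long (its x) by 130 mm wide (its y), under 1 mm thick, nothing to catch on. Origin: its centre. +x runs along its length, away from the carton; the carton starts standing 25 to 85 mm short of the -x end of the card.
- foil_trays: Bystander: stack of two silver foil trays with white lids, 120 x 92 x 68 mm high, loose, beside the card. Origin: centre of its underside.
- black_tray: Bystander: black meal tray, 126 x 94 x 30 mm high, loose, beside the card (on the side opposite to the foil trays; which is which varies). Origin: centre of its underside.
- tub: Bystander: white round tub with a blue lid, 68 mm across, 60 mm high, loose, beyond the far (+x) end of the card. Origin: centre of its underside.
Mind the look-alikes: they are no part of the job. Of the things that look like the carton, take the one that is nearest to the robot's base at the start.

How it is judged:
By the outcome, as a careful person would: the job done as asked, in the order asked, and still so for the second after the job is handed in, with the robot touching nothing.
It also fails if it takes over 38 s, if anything falls off the work surface, if the arm or the gripper's body presses on something with over 40 N, if the wrist force passes 120 N, or if a joint passes its speed limit or range.

## Working session

There is one attempt and no reset: what is moved stays moved. The work goes in short steps, Python scripts to look and compute and a tool call to move; the robot and the scene stay as the last step left them, time stands still between calls to the robot, and variables do not carry over. Pictures are saved under pics/ and viewed, and the job is handed in when it is done.

Besides the shell and the picture viewer there is one more tool, called after "Request:" as name(argument=value, ...) on one line, values as JSON. play_rows: Moves the arm, as the interface text tells. Its arguments: {"type":"object","properties":{"commands":{"type":"array"},"fingers":{"type":"number"},"newtons":{"type":"number"}},"required":["commands"]}

```bash
mkdir -p pics; cat > h.py <<'E'
from plant import *
import numpy as np, cv2
def snap(cam,fn):
    rgb,d=grab_frame(cam); cv2.imwrite('pics/'+fn,rgb[:,:,::-1]); ci=camera_info(cam); return rgb,d,np.array(ci['camera_matrix']),np.array(ci['extrinsics'])
def p3(u,v,z,K,E):
    p=np.array([(u-K[0,2])/K[0,0]*z,-(v-K[1,2])/K[1,1]*z,-z,1]); return (E@p)[:3]
def plane(u,v,h,K,E):
    a=p3(u,v,1,K,E); o=E[:3,3]; t=(h-o[2])/(a[2]-o[2]); return o+t*(a-o)
def cloud(d,K,E):
    v,u=np.mgrid[:d.shape[0],:d.shape[1]]
    P=np.stack([(u-K[0,2])/K[0,0]*d,-(v-K[1,2])/K[1,1]*d,-d,np.ones_like(d)],-1)@E.T
    return P[...,:3]
E
python3 - <<'E'
from h import *
s=read_state();print(s['t'],s['ee_pos'],s['eef_rot'],s['ft_force'])
for c in ['scene','side']:
    r,d,K,E=snap(c,c+'0.png'); print(c,E[:3,3]); np.savez(c+'0.npz',r=r,d=d,K=K,E=E)
    print(camera_info(c).keys())
    for q in ['carton','card','foil_trays','black_tray','tub']:
        print(q,[(np.round(x['point']),round(x['confidence'],2),np.round(plane(*x['point'],0,K,E),3)) for x in place_of(q,c)])
E
```

```text
0.0 [ 0.22359779 -0.63623973  0.24892356] [-3.09454116e+00 -5.27624534e-01  2.92312361e-05] [-0.53161341 -0.186332   -0.18134202]
scene [ 1.18637263 -0.09065055  0.53992631]
dict_keys(['camera_matrix', 'extrinsics'])
carton [(array([203., 272.]), 0.82, array([ 0.659, -0.051,  0.   ])), (array([223., 215.]), 0.81, array([0.524, 0.01 , 0.   ])), (array([122., 255.]), 0.64, array([ 0.582, -0.178,  0.   ]))]
card [(array([301., 223.]), 0.56, array([0.584, 0.143, 0.   ]))]
foil_trays [(array([305., 176.]), 0.68, array([0.442, 0.203, 0.   ]))]
black_tray [(array([312., 291.]), 0.73, array([0.743, 0.106, 0.   ]))]
tub [(array([396., 222.]), 0.74, array([0.63 , 0.309, 0.   ])), (array([220., 190.]), 0.49, array([0.442, 0.02 , 0.   ]))]
side [0.1946929  0.68423872 0.76036186]
dict_keys(['camera_matrix', 'extrinsics'])
carton [(array([278., 209.]), 0.92, array([0.522, 0.015, 0.   ])), (array([245., 172.]), 0.81, array([ 0.658, -0.059,  0.   ])), (array([293., 158.]), 0.77, array([ 0.578, -0.171,  0.   ]))]
card [(array([226., 232.]), 0.63, array([0.587, 0.138, 0.   ]))]
foil_trays [(array([270., 278.]), 0.69, array([0.442, 0.196, 0.   ]))]
black_tray [(array([179., 199.]), 0.9, array([0.743, 0.107, 0.   ])), (array([261., 168.]), 0.31, array([ 0.631, -0.095,  0.   ]))]
tub [(array([156., 280.]), 0.71, array([0.64 , 0.317, 0.   ]))]
```

View pics/scene0.png

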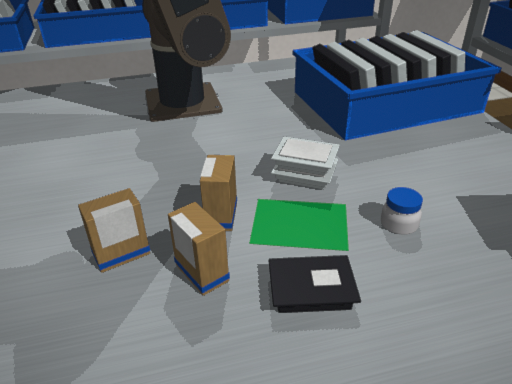

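View pics/side0.png

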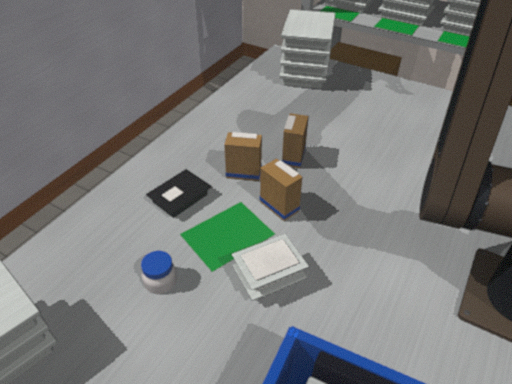

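```bash
python3 - <<'E'
from h import *
for c in ['scene','side']:
    f=np.load(c+'0.npz'); P=cloud(f['d'],f['K'],f['E']); r=f['r'].astype(int)
    ok=f['d']>0
    g=ok&(r[...,1]>r[...,0]+25)&(r[...,1]>r[...,2]+15)&(abs(P[...,2])<.012)
    print(c,'green',g.sum(), P[g].min(0),P[g].max(0))
    X=P[g][:,:2].astype(np.float32); print(cv2.minAreaRect(X))
    t=ok&(abs(P[...,2]-.11)<.006)&(P[...,0]>.3)
    n,l,st,ce=cv2.connectedComponentsWithStats(t.astype(np.uint8))
    for i in range(1,n):
        if st[i,4]>80: print('top',ce[i],st[i,4],cv2.minAreaRect(P[l==i][:,:2].astype(np.float32)),np.median(P[l==i][:,2]))
E
```

```text
scene green 4366 [ 0.49285159  0.03817556 -0.00254287] [0.67505872 0.24222961 0.00383401]
((0.5831292271614075, 0.14091449975967407), (0.17161686718463898, 0.1358318328857422), 67.93783569335938)
top [418.59072581  85.13306452] 496 ((0.3178224265575409, 0.5382606983184814), (0.03436518833041191, 0.413341224193573), 0.18146473169326782) 0.11211167345324408
top [217.11305361 169.1958042 ] 858 ((0.5262448787689209, 0.005690734833478928), (0.050764985382556915, 0.08604858815670013), 71.2156753540039) 0.1100284716201825
top [108.245      205.45083333] 1200 ((0.5813395380973816, -0.17761915922164917), (0.05345305800437927, 0.08555962145328522), 18.683740615844727) 0.11002972869850303
top [195.88840893 223.33405328] 1389 ((0.6610789895057678, -0.052901193499565125), (0.08663423359394073, 0.05094079673290253), 23.569683074951172) 0.11009973228281122
side green 3457 [ 0.33080508 -1.23329841 -0.01197375] [0.94482435 0.24341095 0.00555171]
((0.6055288314819336, -0.4927782416343689), (0.6103811264038086, 1.475507378578186), 2.740013837814331)
top [17.624  6.552] 125 ((1.811692476272583, -0.32380
[... 541 characters left out ...]
031845), 16.769866943359375) 0.10956200244988135
top [242.68369352 140.17288802] 509 ((0.6589805483818054, -0.05063183605670929), (0.08468321710824966, 0.05606047809123993), 22.45842933654785) 0.1095640610326567
top [280.88629283 172.97507788] 642 ((0.5238662958145142, 0.0076242610812187195), (0.0528700053691864, 0.08584197610616684), 70.77529907226562) 0.10967578033772668
top [ 16.81730769 331.48076923] 104 ((0.702113151550293, 0.5568702816963196), (0.05609622597694397, 0.004715401213616133), 77.06187438964844) 0.10744599977733182
top [291.16494845 354.37113402] 97 ((0.31344541907310486, 0.3858593702316284), (0.07717254012823105, 0.016240423545241356), 81.86054229736328) 0.10976870145407147
```

The nearest carton is the one at about pixel (218,200) in the scene picture, world (0.525, 0.006), 0.525 m from the base. The other two cartons are look-alikes. The card is centred at (0.583, 0.141) with its x axis at about 68°. Next I work out the first approach pose, with the tool tilted so the gripper body stays clear of the carton's top.

```bash
cat >> h.py <<'E'
from scipy.spatial.transform import Rotation as R
CARD=np.array([.583,.141]); CY=np.radians(68.)
def tool_R(yaw,tilt):
    a=np.array([np.cos(yaw),np.sin(yaw),0]);up=np.array([0,0,1.])
    z=np.sin(tilt)*a-np.cos(tilt)*up; x=np.cos(tilt)*a+np.sin(tilt)*up; y=np.cross(z,x)
    return R.from_matrix(np.stack([x,y,z],1))
def rel(p,Rt,s=None):
    s=s or read_state(); R0=R.from_rotvec(s['eef_rot'])
    dp=R0.inv().apply(np.array(p)-s['ee_pos']); rv=(R0.inv()*Rt).as_rotvec(degrees=True)
    print('t',round(s['t'],2),'pos',np.round(s['ee_pos'],4),'dp',np.round(dp,4),'rot',np.round(rv,2), 'f',np.round(s['ft_force'],1)); return dp,rv
E
python3 - <<'E'
from h import *
s=read_state();R0=R.from_rotvec(s['eef_rot']);E=np.array(camera_info('wrist')['extrinsics'])
print('wristcam in tool',R0.inv().apply(E[:3,3]-s['ee_pos']))
yaw=np.radians(71);a=np.array([np.cos(yaw),np.sin(yaw),0])
c=np.array([.525,.0065,0])
p=c-a*(.025+.0206+.03); p[2]=.22
print(p); rel(p,tool_R(yaw,np.radians(40)))
E
```

```text
wristcam in tool [ 0.0801683   0.00055514 -0.12471462]
[ 0.50038705 -0.0649812   0.22      ]
t 0.6 pos [ 0.2237 -0.6368  0.2504] dp [ 0.4505 -0.4479  0.0304] rot [ 18.01  37.21 -49.47] f [ 0.2 -0.6 -0.1]
```

Request:
play_rows(commands=[{"dp":[0.045,-0.045,0.003],"rot":[2,4,-5.3]},{"dp":[0.09,-0.09,0.006],"rot":[4,8,-10.6]},{"dp":[0.13,-0.13,0.009],"rot":[6,12,-16]},{"dp":[0.16,-0.16,0.012],"rot":[8,16.5,-22]},{"dp":[0.195,-0.195,0.015],"rot":[10,20.6,-27.5]},{"dp":[0.23,-0.23,0.017],"rot":[12,24.8,-33]},{"dp":[0.265,-0.264,0.019],"rot":[14,29,-38.5]},{"dp":[0.3,-0.298,0.021],"rot":[16,33,-44]},{"dp":[0.335,-0.333,0.024],"rot":[18,37.2,-49.5]},{"dp":[0.37,-0.368,0.027],"rot":[18,37.2,-49.5]}], fingers=0.47)

```text
t: 1.6
ee_pos: [0.4417, -0.1863, 0.2239]
eef_rot: [-2.139, -1.526, -0.78]
ft_force: [1.3, -0.6, 0.3]
finger_gap: 0.0399
```

```bash
python3 - <<'E'
from h import *
yaw=np.radians(71);a=np.array([np.cos(yaw),np.sin(yaw),0])
c=np.array([.525,.0065,0])
p=c-a*(.025+.0206+.03); p[2]=.22
s=read_state();print(s['q'],s['finger_gap'])
rel(p,tool_R(yaw,np.radians(40)))
E
```

```text
[-0.89122713  0.00724532  2.04446976  0.57758474  1.51994305 -0.71934573] 0.03989095910834137
t 1.6 pos [ 0.4417 -0.1863  0.2239] dp [0.0999 0.0161 0.0891] rot [-0.02 -0.07  0.01] f [ 1.3 -0.6  0.3]
```

Request:
play_rows(commands=[{"dp":[0.033,0.005,0.03],"rot":[0,0,0]},{"dp":[0.066,0.011,0.06],"rot":[0,0,0]},{"dp":[0.1,0.016,0.089],"rot":[0,0,0]},{"dp":[0.1,0.016,0.089],"rot":[0,0,0]},{"dp":[0.075,0.016,0.119],"rot":[0,0,0]},{"dp":[0.05,0.016,0.149],"rot":[0,0,0]},{"dp":[0.03,0.016,0.173],"rot":[0,0,0]},{"dp":[0.03,0.016,0.173],"rot":[0,0,0]}])

```text
t: 2.4
ee_pos: [0.4971, -0.0645, 0.1074]
eef_rot: [-2.137, -1.52, -0.772]
ft_force: [-0.2, 0.4, 0.8]
finger_gap: 0.0403
```

```bash
python3 - <<'E'
from h import *
yaw=np.radians(71);a=np.array([np.cos(yaw),np.sin(yaw),0])
c=np.array([.525,.0065,0])
p=c-a*(.025+.0206+.03); p[2]=.028
rel(p,tool_R(yaw,np.radians(40)))
ims=[snap(c,'b_%s.png'%c)[0] for c in ['scene','side']]
cv2.imwrite('pics/b.png',cv2.resize(np.hstack(ims),None,fx=.78,fy=.78)[:,:,::-1])
snap('wrist','bw.png')
E
```

```text
t 2.4 pos [ 0.4971 -0.0645  0.1074] dp [-0.0506  0.004   0.0612] rot [-0.4  -0.08 -0.31] f [-0.2  0.4  0.8]
```

View pics/b.png

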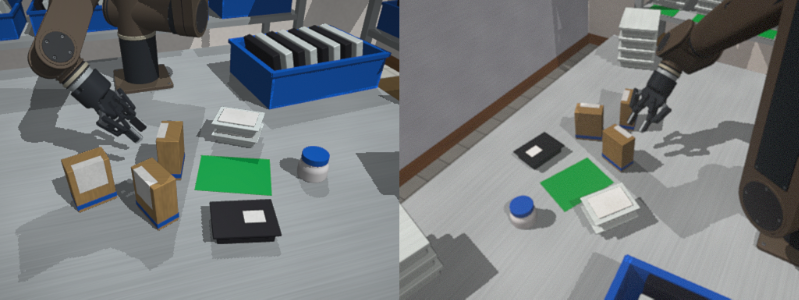

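View pics/bw.png

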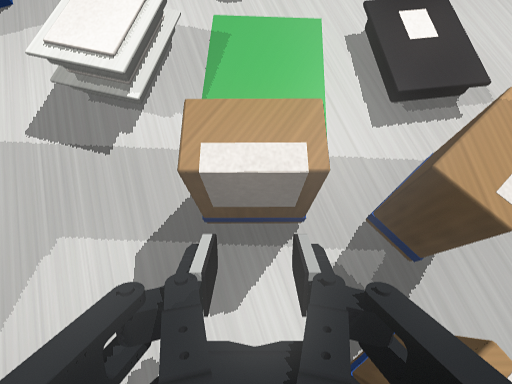

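Request:
play_rows(commands=[{"dp":[-0.008,0.001,0.014],"rot":[0,0,0]},{"dp":[-0.016,0.001,0.028],"rot":[0,0,0]},{"dp":[-0.024,0.002,0.042],"rot":[0,0,0]},{"dp":[-0.032,0.002,0.056],"rot":[0,0,0]},{"dp":[-0.041,0.002,0.068],"rot":[0,0,0]},{"dp":[-0.041,0.002,0.068],"rot":[0,0,0]},{"dp":[-0.041,0.002,0.068],"rot":[0,0,0]}])

```text
t: 3.25
ee_pos: [0.507, -0.0556, 0.0347]
eef_rot: [-2.141, -1.529, -0.781]
ft_force: [0.1, -0.6, 0.3]
finger_gap: 0.0403
```

```bash
python3 - <<'E'
from h import *
yaw=np.radians(71);a=np.array([np.cos(yaw),np.sin(yaw),0])
c=np.array([.525,.0065,0])
p=c-a*(.025+.0206+.0); p[2]=.028
rel(p,tool_R(yaw,np.radians(40)))
ims=[snap(c,'c_%s.png'%c)[0] for c in ['scene','wrist']]
cv2.imwrite('pics/c.png',cv2.resize(np.hstack(ims),None,fx=.78,fy=.78)[:,:,::-1])
E
```

```text
t 3.25 pos [ 0.507  -0.0556  0.0347] dp [ 0.0102 -0.0032  0.0173] rot [0.13 0.04 0.12] f [ 0.1 -0.6  0.3]
```

View pics/c.png

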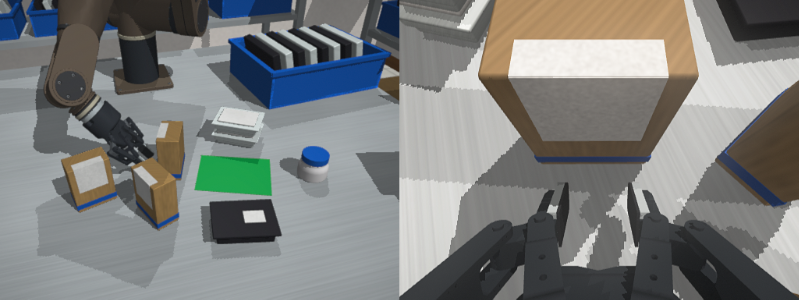

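Request:
play_rows(commands=[{"dp":[-0.005,0,0.0055],"rot":[0,0,0]},{"dp":[-0.005,0,0.0055],"rot":[0,0,0]},{"dp":[0.001,0,0.0105],"rot":[0,0,0]},{"dp":[0.005,0.0,0.014],"rot":[0,0,0]},{"dp":[0.0085,0.0,0.017],"rot":[0,0,0]},{"dp":[0.0125,0.0005,0.02],"rot":[0,0,0]},{"dp":[0.016,0.0005,0.0233],"rot":[0,0,0]},{"dp":[0.0195,0.001,0.0263],"rot":[0,0,0]},{"dp":[0.023,0.001,0.0292],"rot":[0,0,0]},{"dp":[0.0265,0.0015,0.032],"rot":[0,0,0]}])

```text
t: 4.35
ee_pos: [0.5206, -0.0163, 0.0255]
eef_rot: [-2.14, -1.527, -0.779]
ft_force: [-1.2, -2.8, -0.3]
finger_gap: 0.04
```

```bash
cat >> h.py <<'E'
def carton_top(c,near,h=.11,tol=.006):
    r,d,K,E=snap(c,'tmp.png'); P=cloud(d,K,E)
    m=(d>0)&(abs(P[...,2]-h)<tol)&(np.hypot(P[...,0]-near[0],P[...,1]-near[1])<.07)
    n,l,st,ce=cv2.connectedComponentsWithStats(m.astype(np.uint8))
    i=1+np.argmax(st[1:,4]); q=P[l==i][:,:2].astype(np.float32); re=cv2.minAreaRect(q)
    ctr=np.array(re[0]); w=ctr-CARD; cx=np.array([np.cos(CY),np.sin(CY)]);cy=np.array([-cx[1],cx[0]])
    print(c,re,'card coords',np.round([w@cx,w@cy],4),'foot edge',round(w@cx+.025,4)); return ctr
E
python3 - <<'E'
from h import *
s=read_state();print(s['ee_pos'],s['ft_force'],s['t'])
for c in ['scene','side']: carton_top(c,[.532,.03])
snap('wrist','dw.png')
E
```

```text
[ 0.52061781 -0.0163011   0.02545383] [-1.16907309 -2.817348   -0.32417625] 4.35
scene ((0.5340456366539001, 0.024395914748311043), (0.05066973716020584, 0.08869495242834091), 70.77299499511719) card coords [-0.1265  0.0017] foot edge -0.1015
side ((0.5325409173965454, 0.02720794267952442), (0.05294583737850189, 0.08705480396747589), 71.2361831665039) card coords [-0.1244  0.0042] foot edge -0.0994
```

View pics/dw.png

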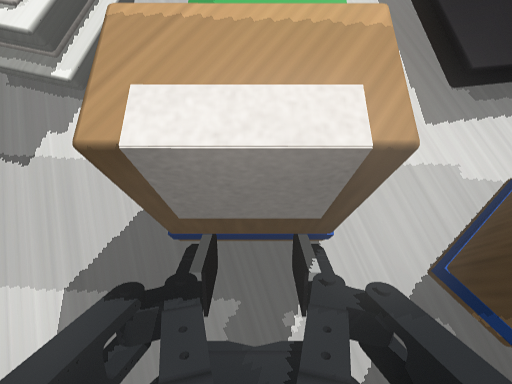

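Request:
play_rows(commands=[{"dp":[0.003,0,0.0025],"rot":[0,0,0]},{"dp":[0.0065,0.0005,0.0055],"rot":[0,0,0]},{"dp":[0.01,0.0005,0.0084],"rot":[0,0,0]},{"dp":[0.0135,0.001,0.0113],"rot":[0,0,0]},{"dp":[0.017,0.001,0.0142],"rot":[0,0,0]},{"dp":[0.0205,0.0015,0.0172],"rot":[0,0,0]},{"dp":[0.024,0.0015,0.02],"rot":[0,0,0]},{"dp":[0.027,0.002,0.0226],"rot":[0,0,0]},{"dp":[0.0295,0.002,0.0247],"rot":[0,0,0]},{"dp":[0.0295,0.002,0.0247],"rot":[0,0,0]}])

```text
t: 5.5
ee_pos: [0.5349, 0.0199, 0.0255]
eef_rot: [-2.139, -1.527, -0.779]
ft_force: [0.0, 0.4, 0.0]
finger_gap: 0.0399
```

```bash
python3 - <<'E'
from h import *
s=read_state();print(s['ee_pos'],s['ft_force'],s['t'])
for c in ['scene','side']: carton_top(c,[.547,.062])
a=snap('side','e1.png')[0];b=snap('wrist','e2.png')[0]
cv2.imwrite('pics/e.png',cv2.resize(np.hstack([a,b]),None,fx=.78,fy=.78)[:,:,::-1])
E
```

```text
[0.53489143 0.01986225 0.02554538] [0.04301555 0.36230389 0.02144586] 5.5
scene ((0.5482839345932007, 0.060930997133255005), (0.05047404766082764, 0.08880779147148132), 70.6416244506836) card coords [-0.0872  0.0022] foot edge -0.0622
side ((0.5475344061851501, 0.06277509778738022), (0.05268978327512741, 0.08856929838657379), 70.64537048339844) card coords [-0.0858  0.0036] foot edge -0.0608
```

View pics/e.png

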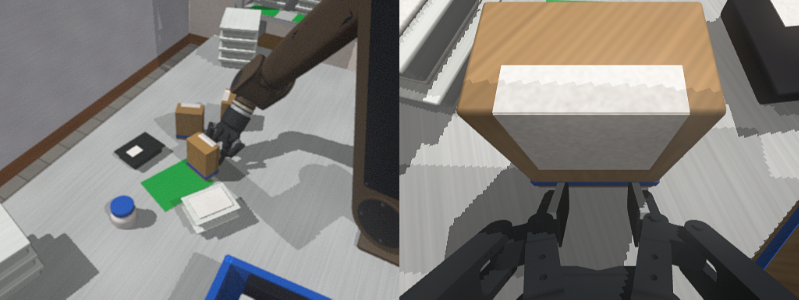

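Request:
play_rows(commands=[{"dp":[-0.008,0,-0.0065],"rot":[0,0,0]},{"dp":[-0.0153,0,-0.0129],"rot":[0,0,0]},{"dp":[-0.0153,0,-0.0129],"rot":[0,0,0]},{"dp":[-0.003,0,-0.027],"rot":[0,0,0]},{"dp":[0.009,0,-0.042],"rot":[0,0,0]},{"dp":[0.021,0,-0.056],"rot":[0,0,0]},{"dp":[0.0326,0,-0.07],"rot":[0,0,0]},{"dp":[0.0326,0,-0.07],"rot":[0,0,0]},{"dp":[0.0326,0,-0.07],"rot":[0,0,0]}])

```text
t: 6.6
ee_pos: [0.5283, 0.0, 0.1]
eef_rot: [-2.141, -1.527, -0.779]
ft_force: [-0.4, 0.2, -0.8]
finger_gap: 0.0403
```

```bash
python3 - <<'E'
from h import *
s=read_state();print(s['ee_pos'],s['ft_force'],s['t'])
for c in ['scene','side']: carton_top(c,[.547,.062])
b=snap('wrist','f.png')[0]
E
```

```text
[5.28336189e-01 8.63538316e-06 9.99583050e-02] [-0.36512841  0.22488091 -0.78356071] 6.6
scene ((0.5483506917953491, 0.06060513108968735), (0.0505160391330719, 0.0890284925699234), 71.21936798095703) card coords [-0.0875  0.002 ] foot edge -0.0625
side ((0.5469045639038086, 0.06201515346765518), (0.053632546216249466, 0.08630281686782837), 71.44100952148438) card coords [-0.0868  0.0039] foot edge -0.0618
```

View pics/f.png

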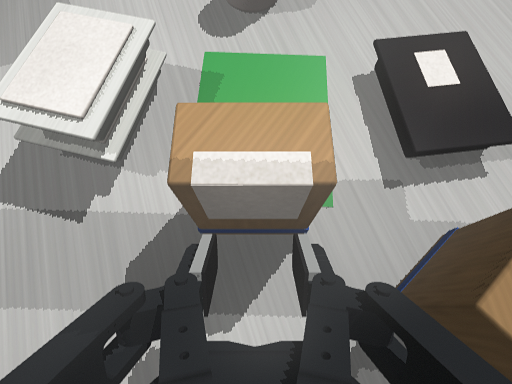

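Request:
play_rows(commands=[{"dp":[0.0077,0,0.0064],"rot":[0,0,0]},{"dp":[0.0138,0,0.0116],"rot":[0,0,0]},{"dp":[0.0168,0,0.0141],"rot":[0,0,0]},{"dp":[0.0199,0,0.0167],"rot":[0,0,0]},{"dp":[0.023,0,0.0193],"rot":[0,0,0]},{"dp":[0.026,0,0.0218],"rot":[0,0,0]},{"dp":[0.0291,0,0.0244],"rot":[0,0,0]},{"dp":[0.0322,0,0.027],"rot":[0,0,0]},{"dp":[0.0352,0,0.0295],"rot":[0,0,0]},{"dp":[0.0383,0,0.0321],"rot":[0,0,0]}])

```text
t: 7.75
ee_pos: [0.5446, 0.0479, 0.1]
eef_rot: [-2.14, -1.527, -0.779]
ft_force: [-0.8, -0.5, 0.1]
finger_gap: 0.0402
```

```bash
python3 - <<'E'
from h import *
s=read_state();print(s['ee_pos'],s['ft_force'],s['t'])
a=snap('scene','g1.png')[0];b=snap('wrist','g2.png')[0]
cv2.imwrite('pics/g.png',cv2.resize(np.hstack([a,b]),None,fx=.78,fy=.78)[:,:,::-1])
E
```

```text
[0.54464992 0.04792356 0.10002964] [-0.76700174 -0.47559803  0.06193906] 7.75
```

View pics/g.png

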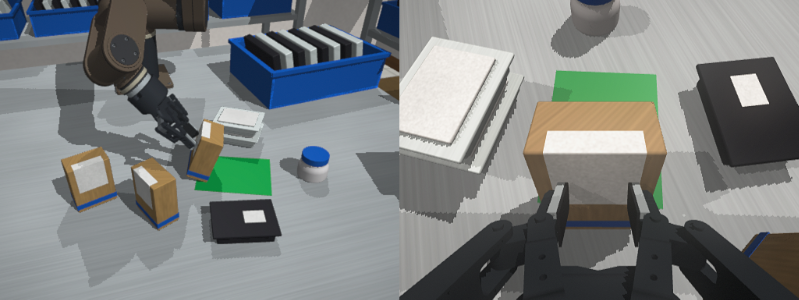

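The carton is tipping about its foot edge (scene picture, around (205,150)) and is leaning roughly 15–20°. I'll keep pushing gently.

Request:
play_rows(commands=[{"dp":[0.0031,0,0.0026],"rot":[0,0,0]},{"dp":[0.0061,0,0.0051],"rot":[0,0,0]},{"dp":[0.0092,0,0.0077],"rot":[0,0,0]},{"dp":[0.0115,0,0.0096],"rot":[0,0,0]},{"dp":[0.0138,0,0.0116],"rot":[0,0,0]},{"dp":[0.0161,0,0.0135],"rot":[0,0,0]},{"dp":[0.0184,0,0.0154],"rot":[0,0,0]},{"dp":[0.0184,0,0.0154],"rot":[0,0,0]},{"dp":[0.0184,0,0.0154],"rot":[0,0,0]},{"dp":[0.0184,0,0.0154],"rot":[0,0,0]}])

```text
t: 8.85
ee_pos: [0.5524, 0.0702, 0.1001]
eef_rot: [-2.14, -1.527, -0.779]
ft_force: [-0.4, 0.3, -0.5]
finger_gap: 0.0399
```

```bash
python3 - <<'E'
from h import *
s=read_state();print(s['ee_pos'],s['ft_force'],s['t'])
a=snap('scene','i1.png')[0];b=snap('wrist','i2.png')[0]
cv2.imwrite('pics/i.png',cv2.resize(np.hstack([a,b]),None,fx=.78,fy=.78)[:,:,::-1])
E
```

```text
[0.55240824 0.07015646 0.10008086] [-0.3548453   0.29822566 -0.51107998] 8.85
```

View pics/i.png

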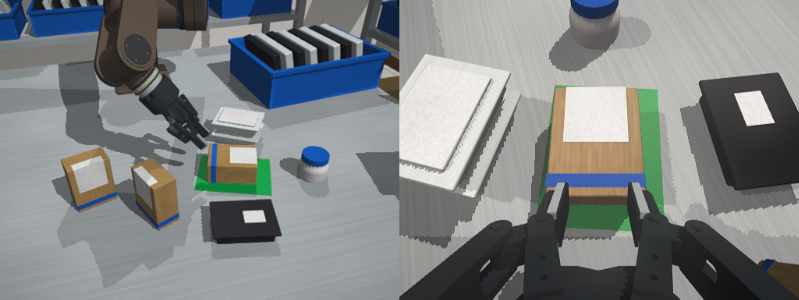

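The carton lies flat with its label up. I'll retreat along the fingers and then measure the margins.

Request:
play_rows(commands=[{"dp":[0,0,-0.02],"rot":[0,0,0]},{"dp":[0,0,-0.05],"rot":[0,0,0]},{"dp":[0.01,0,-0.08],"rot":[0,0,0]},{"dp":[0.02,0,-0.11],"rot":[0,0,0]},{"dp":[0.03,0,-0.13],"rot":[0,0,0]},{"dp":[0.03,0,-0.13],"rot":[0,0,0]},{"dp":[0.03,0,-0.13],"rot":[0,0,0]}])

```text
t: 9.65
ee_pos: [0.5326, 0.0129, 0.2187]
eef_rot: [-2.141, -1.527, -0.779]
ft_force: [0.4, -0.4, -1.6]
finger_gap: 0.0399
```

```bash
python3 - <<'E'
from h import *
s=read_state();print(s['ee_pos'],s['ft_force'],s['t'])
for c in ['scene','side']: carton_top(c,[.58,.135],.05)
for c in ['scene','side','wrist']:
    r,d,K,E=snap(c,'j_%s.png'%c); P=cloud(d,K,E); r=r.astype(int)
    g=(d>0)&(r[...,1]>r[...,0]+25)&(r[...,1]>r[...,2]+15)&(abs(P[...,2])<.012)&(np.hypot(P[...,0]-.583,P[...,1]-.141)<.14)
    print(c,cv2.minAreaRect(P[g][:,:2].astype(np.float32)))
    for q in ['foil_trays','black_tray','tub']:
        print(q,[(round(x['confidence'],2),np.round(plane(*x['point'],0,K,E),3)) for x in place_of(q,c)][:2])
E
```

```text
[0.53258923 0.01287352 0.21874057] [ 0.41440312 -0.36872135 -1.63902306] 9.65
scene ((0.575499951839447, 0.1375267654657364), (0.1102902814745903, 0.08811080455780029), 70.7473373413086) card coords [-0.006   0.0057] foot edge 0.019
side ((0.5739860534667969, 0.1394544094800949), (0.11232458800077438, 0.08949008584022522), 71.187255859375) card coords [-0.0048  0.0078] foot edge 0.0202
scene ((0.582722544670105, 0.1413087695837021), (0.17132674157619476, 0.1355864256620407), 67.98888397216797)
foil_trays [(0.9, array([0.452, 0.195, 0.   ]))]
black_tray [(0.84, array([0.745, 0.107, 0.   ]))]
tub [(0.88, array([0.631, 0.31 , 0.   ])), (0.31, array([0.622, 0.175, 0.   ]))]
side ((0.5844725370407104, 0.1414094716310501), (0.170880526304245, 0.13254700601100922), 69.08997344970703)
foil_trays [(0.77, array([0.441, 0.199, 0.   ]))]
black_tray [(0.85, array([0.747, 0.108, 0.   ]))]
tub [(0.76, array([0.638, 0.313, 0.   ])), (0.48, array([0.564, 0.072, 0.   ]))]
wrist ((0.5820392370223999, 0.14058734476566315), (0.17152634263038635, 0.1308387815952301), 68.28082275390625)
foil_trays [(0.96, array([0.443, 0.201, 0.   ]))]
black_tray [(0.94, array([0.743, 0.104, 0.   ]))]
tub [(0.72, array([0.632, 0.307, 0.   ]))]
```

View pics/j_wrist.png

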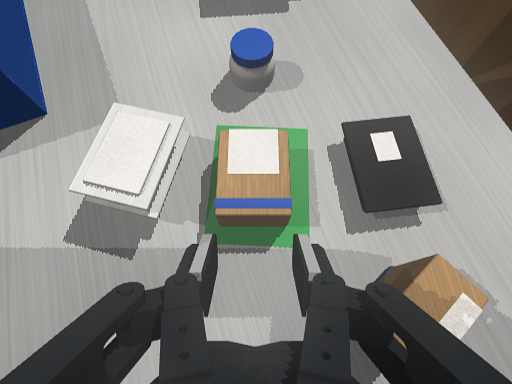

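View pics/j_scene.png

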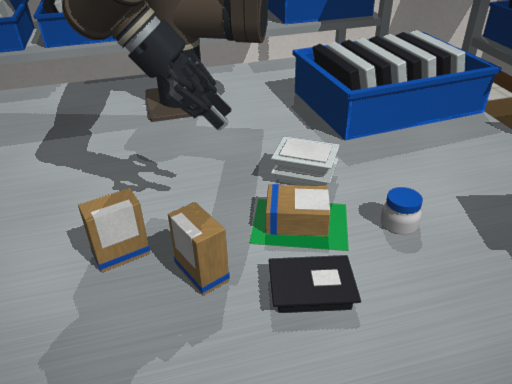

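```bash
python3 - <<'E'
from plant import *
print(job_done())
E
```

```text
the job is handed in; nothing more can be done
None
```

The carton now lies flat on the green card with its white label up, and I handed the job in at about 10 s of the 38 s.

I took the carton nearest the base, at (0.525, 0.006). With the tool tilted 40° and the fingertips about 25 mm above the counter, I slid it upright until its foot edge was about 23 mm onto the card. Then I backed off, raised the fingers to about 95 mm and pushed it over. It was only pushed, never gripped or lifted.

**Carton:** the scene and side cameras put its centre about 5 mm and 7 mm off the card's centre, along and across, turned about 3°. That leaves roughly 22 mm or more to each end of the card and about 13 mm to the nearest side.

**Bystanders:** measured against the start, the black tray and tub are where they were, to within a few millimetres of detection noise. For the foil trays, the scene camera put them about 10 mm from their start position. The side and wrist cameras showed no movement, and the pictures show them apart from the carton. I take that one as detection noise.

**Forces:** every reading I took was under 4 N. The gripper was well clear, with its TCP at z = 0.22 m, when I handed in.

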